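# Hang the second shelf bracket on its slotted upright

### The arm

A 6-joint arm with a two-finger parallel gripper is mounted at the origin on the work surface. World frame = base frame: x ahead of the robot, y to its left, z up, the work surface at z = 0. Lengths are in mm, angles in rad, forces in N, time in s.
With the tool pointing down it reaches from about 275 to 750 mm from the base axis. Payload 10.2 kg.
Tool frame: the origin (TCP) lies at the very end of the fingers, on their centre line; the grasp point (between the pads) lies 19 mm behind it; z points along the fingers, y is the line along which they close (so a half turn about z gives the same grasp; the last joint's range is limited). The gripper opens to 85 mm and grips with 20 to 120 N. Pads are 22 mm wide; open, the fingers measure 114 mm over their backs; the gripper's body (76 mm by 85 mm) begins 54 mm behind the grasp point. The pads swing forward as they close: fully open they stand 13 mm farther back than shut.
Start: joints at [-1.444, 0.313, 1.498, -0, 1.331, -0.223], TCP at [179.91, -493.217, 197.294] pointing down, gripper open.
Joint ranges: [-2.94, 2.94], [-0.97, 2.17], [0.19, 2.56], [-1.23, 4.37], [0.02, 3.11], [-2.88, 2.88]. Speed limits (rad/s): [2.39, 2.39, 3.01, 3.14, 3.14, 3.14].

### API

Orientations are given as a unit quaternion [w, x, y, z].
In Python, from rig import ctrl gives the robot as it stands.
- The arm moves only by the tool step_arm, never from a script. Its argument "increments" is a list of rows, each a list of 3 entries, a list of its own where there are three numbers: the shift along the tool's x, y, z in cm, then the turn, a rotation vector about the tool's x, y, z in degrees, then the opening in per cent of the stroke, from 0 (shut) to 100 (fully open). A call has 1 to 8 rows; each row is the pose to reach, as a shift and turn from the pose commanded when the call began, along the tool's axes at that moment; what a row does not reach only later rows make up. A row lasts 1/8 s, in which the tool goes at most 62.5 mm and 10.7 degrees, less where a joint would pass 70% of its speed; a pose out of reach is approached as far as the arm can. A call with a gripper value outside its range is refused whole. The fingers move at their own pace and stop on an object; "squeeze" is the grip in N (left out, the last holds). Time passes only in rows, so rows that repeat a pose let the fingers close. It gives the time, the measured TCP pose, the force, the opening and the grip force at its end, in the units of the state.
- ctrl.sense(): the state, without advancing time (a new reading comes with each control period).
- ctrl.capture(name): name is "scene" or "side" or "wrist"; returns a dict with "img" (400x640x3 uint8, red, green, blue), "fx", "fy", "cx", "cy" (pixels), "extrinsics" (4x4, takes a point from camera to world coordinates). Camera axes: x right, y down, z forward; pixel columns grow to the right and rows downward; lengths in mm; the calibration is good to about 2 mm. A picture is of the moment at which its call begins. There is no depth.
- ctrl.finish_job(): hands the job in; it is judged then, once.
The state is a dict: "time_s": time; "joints": joint angles; "dq": joint speeds; "tau": joint torques, N m; "eef_pos": TCP position; "ee_rot": TCP orientation; "force": force on the tool from outside, world axes, zero at the start; "wrist_torque": the same for the moment, N m; "grip_width": opening from 0.0 (shut) to 1.0 (fully open); "grip_force": force on a finger pad.
Only numpy, scipy, OpenCV 4.12 (cv2) and the standard library are available. Lean on these libraries where they do the work, as an engineer would, in place of code of your own. Each camera call takes 0.05 s, during which the arm holds its last target. There are 200 camera calls.

### The job

Take the loose shelf bracket from the plywood stand and hang it on the bare slotted upright under the light batten, in the upper two slots so that it pairs with the bracket already hanging on the other upright: press both hook tabs right into the slots, then push it down until it is fully home, level and flush against the upright. Let go, and leave everything else on the table where it is.

Things in the scene. Friction and masses are not known exactly. Their poses are not given: they have to be found in the camera images.
- bracket: Loose metal shelf bracket, 162 long, 105 tall, 0.14-0.27 kg, starts level in the stand. Origin: flat rear face, mid-width, at the underside of the upper tab's neck. +x: out of the rear face, as the tabs point; -x: along the arm to its tip; z up. Arm bar: 10 thick (y), x -150 to -6, z -8 to 20. Rear flange: 20 wide, 6 thick, z -85 to 20. 8 mm strut from flange foot to arm at x -66 (all mm).
- bracket_grip (a point): Where to grasp the bracket: middle of the arm bar, 100 mm from the rear face and 6 mm above the bracket's origin; grasp across its 10 mm thickness (bracket y), where a thin black anti-slip rubber sleeve, 70 mm long, covers it. Grip firmly: repeated hard pokes against the face can tip the bracket in the grip.
- bracket_tabs (a point): End of the bracket's upper hook tab (bracket x = 12 mm, z = 2 mm, the middle of the tab's height). Both tabs, the lower one 75 mm below, are 6 mm wide (y), reach 12 mm past the rear face and are 18 mm high in all: neck z 0 to 11, and from x = 6.5 to 12 a lip hanging down to z = -7.
- stand: Plywood stand fixed to the table, base 205 x 70 x 12 mm. Origin on the table under the bracket's rear face as it stands there (97 mm below the bracket's origin), axes parallel to the bracket's. The flange foot stands between two 18 mm cheeks; a notched post, prongs up to 99 mm above the table, carries the arm 140 mm from the rear face. Lift the bracket straight up 30 mm to clear it.
- upright_bare: Upright without a bracket: grey steel channel 42 wide, 40 deep, 400 high (mm), fixed. Origin on the table below the middle of its slotted front face, which is the plane x = 0 and looks to -x; +x goes into it, z up: a bracket hung on it has parallel axes. Three slots one above the other at y = 0, each 11 wide, 22 high, 75 apart, in a strip 5 mm thick with 30 mm of room behind. Smooth metal.
- slot_nominal (a point): Middle of the upper slot's lower edge (sill) as designed, 215 mm above the table. The slot strip was set by hand: all slots really stand up to 9 mm higher or lower than this; feel for them. A tab enters if its 18 mm lies within the slot's 22 mm; then it goes down 7 to 11 mm until the neck rests on the sill, lip behind the strip (1.5 mm play), the bracket's origin at the sill.
- upright_twin: The same kind of upright, 180 mm beside the bare one (on either side), with an identical bracket fixed in its upper two slots, sill at 215 mm. Fixed. Frame as for the bare upright.
- rig: Fixed foot, cross rail and white light batten that join the uprights. Origin on the table midway between them in the plane of their front faces, axes as theirs. Batten above the brackets: x -110 to -50, y -170 to 170, z 348 to 388 mm; end arms at y = +-155 up to z 400. Under it a tool must lean 30 to 45 degrees from vertical, its body toward -x, away from the uprights; the stand leaves room for the same lean.
- socket_a: White wall socket, 86 x 86 x 34 mm, loose bystander. Origin under its centre.
- socket_b: White wall socket, 86 x 86 x 34 mm, loose bystander. Origin under its centre.
- tape_roll: Roll of clear tape lying flat, 90 mm across, 24 mm high, loose bystander. Origin under its centre.
- plug: Black plug, 50 x 50 x 28 mm with a brass pin on top up to 44 mm, loose bystander. Origin under its centre.
- pen_cup: Grey plastic cup, 76 mm across, 100 mm high, loose bystander. Origin under its centre.
- driver: Screwdriver lying on the table, loose bystander.
- bottle: Green bottle, 68 mm across, 210 mm high, loose bystander. Origin under its centre.

How it is judged:
By the outcome, as a careful person would: the job done as asked, in the order asked, and still so for the second after the job is handed in, with the robot touching nothing.
It also fails if it takes over 64 s, if anything falls off the work surface, if the arm or the gripper's body presses on something with over 40 N, if the wrist force passes 120 N, or if a joint passes its speed limit or range.

## Working session

There is one attempt and no reset: what is moved stays moved. The work goes in short steps, Python scripts to look and compute and a tool call to move; the robot and the scene stay as the last step left them, time stands still between calls to the robot, and variables do not carry over. Pictures are saved under pics/ and viewed, at most 10 in all, crops included, and the job is handed in when it is done.

Besides the shell and the picture viewer there is one more tool, called after "Request:" in YAML: its name, and indented under it one key for each argument. step_arm: Moves the arm, as the interface text tells. Its arguments: {"type":"object","properties":{"increments":{"type":"array"},"squeeze":{"type":"number"}},"required":["increments"]}

```bash
mkdir -p pics; cat > h.py <<'E'
import numpy as np,cv2
from rig import ctrl
from scipy.spatial.transform import Rotation as R
def snap(n,f):
    c=ctrl.capture(n); cv2.imwrite('pics/'+f,c['img'][:,:,::-1]); np.savez('pics/'+f+'.npz',**c); return c
def ray(c,u,v):
    E=c['extrinsics']; d=E[:3,:3]@[(u-c['cx'])/c['fx'],(v-c['cy'])/c['fy'],1]; return E[:3,3],d/np.linalg.norm(d)
def onz(c,u,v,z):
    o,d=ray(c,u,v); return o+d*(z-o[2])/d[2]
def tri(c1,p1,c2,p2):
    A=np.zeros((3,3));b=np.zeros(3);rs=[ray(c1,*p1),ray(c2,*p2)]
    for o,d in rs:
        P=np.eye(3)-np.outer(d,d);A+=P;b+=P@o
    x=np.linalg.solve(A,b);return x,[np.linalg.norm(np.cross(x-o,d)) for o,d in rs]
def proj(c,p):
    E=np.linalg.inv(c['extrinsics']);q=E[:3,:3]@np.asarray(p)+E[:3,3];return q[0]/q[2]*c['fx']+c['cx'],q[1]/q[2]*c['fy']+c['cy']
E
python3 - <<'E'
from h import *
for n in('scene','side'):
    c=snap(n,n+'1.png'); print(n,c['fx'],c['extrinsics'].round(3).tolist())
s=ctrl.sense();print(s)
E
```

```text
scene 419.2082235526228 [[-0.109, 0.706, -0.7, 1336.396], [0.994, 0.083, -0.071, 158.487], [0.008, -0.703, -0.711, 934.446], [0.0, 0.0, 0.0, 1.0]]
side 456.38716245912485 [[-0.945, -0.186, 0.268, 252.845], [-0.326, 0.479, -0.815, 878.167], [0.023, -0.858, -0.514, 660.925], [0.0, 0.0, 0.0, 1.0]]
{'time_s': 0.1, 'joints': array([-1.44436419e+00,  3.13395848e-01,  1.49834549e+00,  8.13302399e-06,
        1.33099586e+00, -2.23401068e-01]), 'dq': array([-4.82901945e-04, -1.74787507e-03, -8.52047500e-04,  6.65139378e-05,
        2.26309140e-03, -5.22458781e-04]), 'tau': array([ 3.14620171e-03, -4.12899649e+01, -2.60144770e+01, -1.47405262e-04,
        2.97737446e-03, -1.87954748e-05]), 'eef_pos': array([ 179.89567666, -492.93946581,  196.7972808 ]), 'ee_rot': array([-5.71412975e-04,  9.84741063e-01,  1.74025031e-01,  3.16806260e-05]), 'force': array([ 0.14915638,  0.34833107, -0.40887908]), 'wrist_torque': array([ 0.02879346,  0.03417468, -0.01968953]), 'grip_force': 0.0, 'grip_width': 1.002042949105572}
```

View pics/scene1.png

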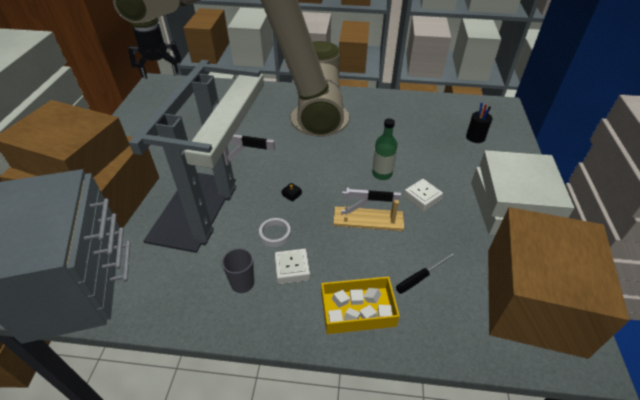

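View pics/side1.png

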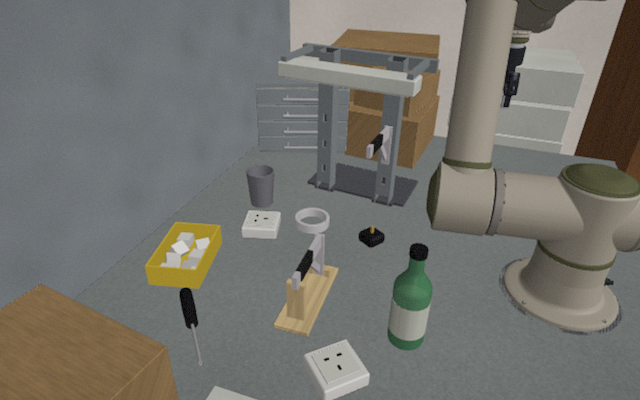

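```bash
python3 - <<'E'
import cv2,numpy as np
a=cv2.imread('pics/scene1.png');b=cv2.imread('pics/side1.png')
def cr(i,u,v,w,h,k): return cv2.resize(i[v:v+h,u:u+w],None,fx=k,fy=k,interpolation=cv2.INTER_CUBIC)
o=np.zeros((600,800,3),np.uint8)
o[:600,:390]=cr(a,140,60,130,200,3); o[:300,400:800]=cr(a,325,170,80,60,5); o[300:600,400:]=cr(b,270,228,100,75,4)
cv2.imwrite('pics/c1.png',o)
o=np.zeros((600,800,3),np.uint8)
o[:600,:]=cr(b,270,40,200,150,4); cv2.imwrite('pics/c2.png',o)
E
```

```text
(no output)
```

View pics/c1.png

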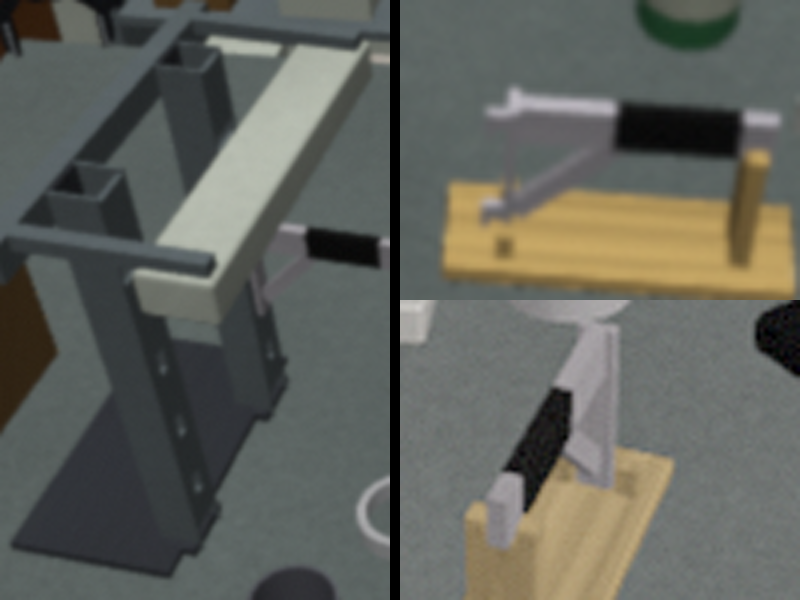

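View pics/c2.png

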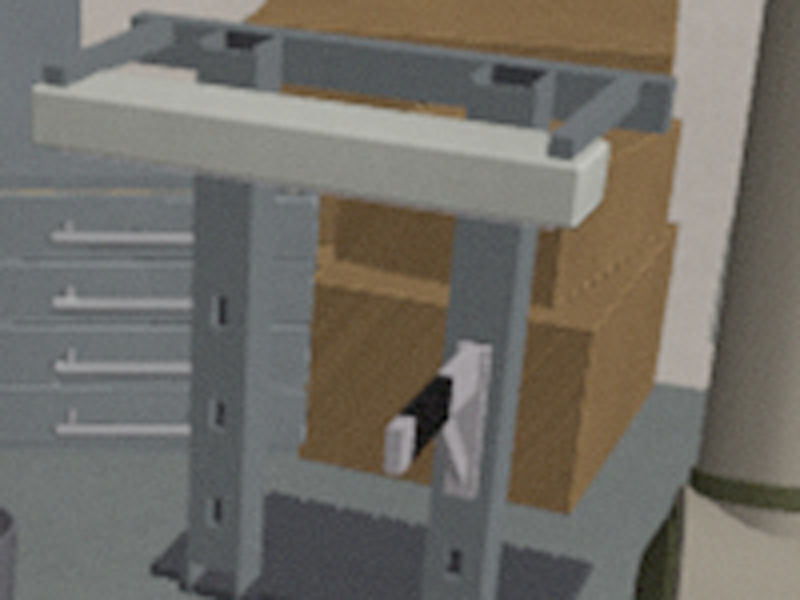

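```bash
python3 - <<'E'
from h import *
a=dict(np.load('pics/scene1.png.npz'));b=dict(np.load('pics/side1.png.npz'))
S=[(194.3,180.7),(200.7,202.3),(206,222.3)];T=[(325.25,117.75),(324.25,143),(323.5,167.75)]
for s,t in zip(S,T): print('slot',tri(a,s,b,t))
print('twin low',tri(a,(230.3,176.7),b,(383.5,180.25)))
for c,n,box in((a,'scene',(330,170,405,225)),(b,'side',(270,225,345,330))):
    i=c['img'].astype(int);u0,v0,u1,v1=box;s=i[v0:v1,u0:u1]
    m=(s.max(2)<45).astype(np.uint8);k,l,st,ce=cv2.connectedComponentsWithStats(m);j=1+st[1:,4].argmax()
    mm=(l==j).astype(np.uint8);r=cv2.minAreaRect(cv2.findContours(mm,0,1)[0][0]);print(n,st[j],ce[j]+[u0,v0],r[1],(cv2.boxPoints(r)+[u0,v0]).round(1).tolist())
    y=((s[:,:,0]-s[:,:,2])>50).astype(np.uint8);h=cv2.convexHull(np.vstack(cv2.findContours(y,0,1)[0]));p=cv2.approxPolyDP(h,3,True)[:,0]+[u0,v0];print('wood',p.tolist(),[onz(c,*q,12)[:2].round(0).tolist() for q in p])
E
```

```text
slot (array([ 621.07498362, -237.71584969,  223.83435377]), [np.float64(1.750465916230226), np.float64(1.7504659162304093)])
slot (array([ 622.41436868, -236.94978753,  149.491104  ]), [np.float64(2.688123955993919), np.float64(2.6881239559938557)])
slot (array([ 623.28811198, -238.11352314,   71.86964592]), [np.float64(2.9305756514329975), np.float64(2.9305756514328696)])
twin low (array([ 443.07442738, -218.4103297 ,   76.73803628]), [np.float64(2.325347883840581), np.float64(2.325347883840475)])
scene [ 38  21  25  10 215] [380.06511628 195.65581395] (24.15939712524414, 8.820098876953125) [[367.7, 199.1], [368.4, 190.3], [392.4, 192.2], [391.8, 201.0]]
wood [[403, 224], [334, 224], [335, 207], [395, 200]] [[517.0, 306.0], [541.0, 107.0], [473.0, 103.0], [422.0, 284.0]]
side [ 27  25  16  31 216] [305.07407407 263.57407407] (9.615730285644531, 30.692630767822266) [[292.8, 275.5], [307.8, 248.6], [316.2, 253.3], [301.3, 280.1]]
wood [[337, 268], [310, 329], [275, 327], [288, 279], [310, 269]] [[470.0, 105.0], [463.0, 297.0], [527.0, 315.0], [558.0, 178.0], [525.0, 130.0]]
```

```bash
cat >> h.py <<'E'
def Rt(yaw,lean,pitch=0):  # yaw deg of bracket x axis
    y=np.radians(yaw);a=np.radians(lean);xb=np.array([np.cos(y),np.sin(y),0]);yb=np.array([-xb[1],xb[0],0]);z=np.sin(a)*xb-np.cos(a)*np.array([0,0,1.])
    return np.c_[np.cross(yb,z),yb,z]
def inc(p,Rg,grasp=True,s=None):
    """grasp point p, orientation -> increments from the current pose"""
    s=s or ctrl.sense();q=s['ee_rot'];R0=R.from_quat([q[1],q[2],q[3],q[0]]).as_matrix()
    t=np.asarray(p)+(19*Rg[:,2] if grasp else 0)
    print('t',round(s['time_s'],2),'shift cm',(R0.T@(t-s['eef_pos'])/10).round(2).tolist(),'rot deg',np.degrees(R.from_matrix(R0.T@Rg).as_rotvec()).round(2).tolist())
E
python3 - <<'E'
from h import *
a=dict(np.load('pics/scene1.png.npz'));b=dict(np.load('pics/side1.png.npz'))
print('sleeve',tri(a,(380.1,195.7),b,(305.1,263.6)))
print('top edge',onz(a,368.4,190.3,117),onz(a,392.4,192.2,117))
print('side top edge',onz(b,292.8,275.5,117),onz(b,307.8,248.6,117))
print('side top edge R',onz(b,316.2,253.3,117),onz(b,301.3,280.1,117))
print('bottle',onz(a,384,176,0),tri(a,(389.5,123),b,(419,250)))
print('base right corner scene(c1)',[onz(a,325+(x-400)/5,170+y/5,12).round(0) for x,y in((448,184),(790,208),(795,285),(443,272))])
g=np.array([500,203,103]);Rg=Rt(-96,37);inc(g-120*Rg[:,2],Rg)
E
```

```text
sleeve (array([500.97395641, 228.62196167, 105.79399   ]), [np.float64(2.039303073398561), np.float64(2.039303073398539)])
top edge [497.02785615 196.18826693 117.        ] [496.74770465 262.56381814 117.        ]
side top edge [503.94348864 279.53892461 117.        ] [507.21802324 193.07413278 117.        ]
side top edge R [486.44893046 201.58255316 117.        ] [484.76151751 285.96710828 117.        ]
bottle [ 3.03612912e+02  2.50280385e+02 -1.13686838e-13] (array([291.85833997, 243.38739404, 204.36904051]), [np.float64(1.8859713768624147), np.float64(1.885971376862335)])
base right corner scene(c1) [array([472., 102.,  12.]), array([468., 307.,  12.]), array([528., 309.,  12.]), array([542., 106.,  12.])]
t 0.1 shift cm [56.59, -59.87, 1.4] rot deg [-20.67, -33.07, -61.61]
```

```bash
python3 - <<'E'
from h import *
Rg=Rt(-89,37);inc([350,0,330],Rg,False)
E
```

```text
t 0.1 shift cm [32.88, -40.49, -13.27] rot deg [-22.91, -32.14, -68.33]
```

Request:
step_arm:
  increments:
    - [[8, -10, -6], [-3, -4, -8], 100]
    - [[12, -15, -10], [-6, -8, -17], 100]
    - [[16, -20, -13.3], [-9, -12, -25], 100]
    - [[20, -25, -13.3], [-12, -16, -34], 100]
    - [[24, -30, -13.3], [-14, -20, -43], 100]
    - [[29, -35, -13.3], [-17, -24, -51], 100]
    - [[32.9, -40.5, -13.3], [-20, -28, -60], 100]
    - [[32.9, -40.5, -13.3], [-23, -32, -68.3], 100]

```text
time_s: 1.1
eef_pos: [323.5, -80.9, 324.0]
ee_rot: [0.214, 0.693, 0.655, -0.211]
force: [1.7, -0.8, -0.5]
grip_width: 1.004
grip_force: 0.0
```

```bash
python3 - <<'E'
from h import *
s=ctrl.sense();print(s['joints'].round(2),s['eef_pos'].round(0))
Rg=Rt(-89,37);inc(np.array([498,229,103])-150*Rg[:,2],Rg)
E
```

```text
[-0.1  -0.17  1.83 -0.61  1.46  0.02] [323. -81. 324.]
t 1.1 shift cm [39.37, 15.09, -12.98] rot deg [-1.32, -1.95, -3.84]
```

Request:
step_arm:
  increments:
    - [[39.4, 15.1, -13], [-1.3, -2, -3.8], 100]
    - [[39.4, 15.1, -13], [-1.3, -2, -3.8], 100]
    - [[39.4, 15.1, -13], [-1.3, -2, -3.8], 100]
    - [[39.4, 15.1, -13], [-1.3, -2, -3.8], 100]
    - [[39.4, 15.1, -13], [-1.3, -2, -3.8], 100]
    - [[39.4, 15.1, -13], [-1.3, -2, -3.8], 100]
    - [[39.4, 15.1, -13], [-1.3, -2, -3.8], 100]
    - [[39.4, 15.1, -13], [-1.3, -2, -3.8], 100]

```text
time_s: 2.1
eef_pos: [498.3, 308.3, 203.5]
ee_rot: [0.225, 0.665, 0.676, -0.225]
force: [0.6, -1.0, 0.4]
grip_width: 0.999
grip_force: 0.0
```

Request:
step_arm:
  increments:
    - [[0, 0, 0], [0, 0, 0], 100]
    - [[0, 0, 0], [0, 0, 0], 100]

```text
time_s: 2.35
eef_pos: [498.2, 305.2, 209.7]
ee_rot: [0.225, 0.667, 0.674, -0.222]
force: [-0.7, -1.0, -0.2]
grip_width: 0.999
grip_force: 0.0
```

```bash
python3 - <<'E'
from h import *
s=ctrl.sense();print(s['joints'].round(2),s['eef_pos'].round(1))
Rg=Rt(-89,37);inc(np.array([498,229,103])-150*Rg[:,2],Rg)
c=snap('wrist','w1.png')
q=s['ee_rot'];R0=R.from_quat([q[1],q[2],q[3],q[0]]).as_matrix();E=c['extrinsics'];print('cam in tool',R0.T@(E[:3,3]-s['eef_pos']),R0.T@E[:3,:3])
E
```

```text
[ 0.6   0.72  0.98 -0.54  1.8   0.56] [498.2 305.2 209.7]
t 2.35 shift cm [0.34, -0.15, 0.01] rot deg [-0.12, -0.13, -0.34]
cam in tool [  76.91437932    0.44045276 -176.53804322] [[ 1.91823083e-04 -9.54033293e-01 -2.99700583e-01]
 [ 9.99999965e-01  1.28796558e-04  2.30052513e-04]
 [-1.80877353e-04 -2.99700617e-01  9.54033284e-01]]
```

View pics/w1.png

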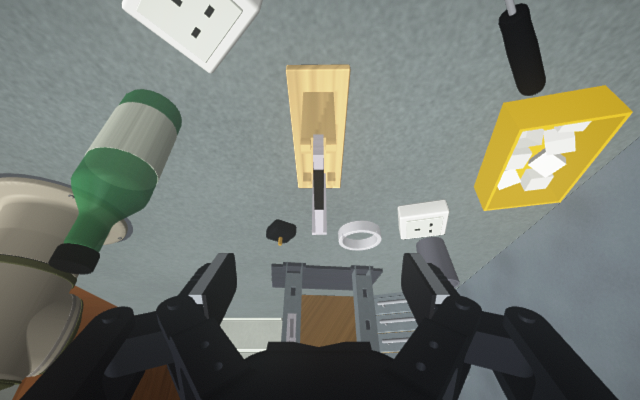

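```bash
python3 - <<'E'
from h import *
c=dict(np.load('pics/w1.png.npz'));i=c['img'].astype(int)
for v in range(132,242,4):
    r=i[v,302:338]; print(v,' '.join('%d'%x for x in r.mean(1)))
E
```

```text
132 155 155 155 154 152 150 151 150 148 149 150 148 146 141 138 139 141 144 147 149 150 151 149 149 150 148 151 152 151 150 151 150 151 160 191 199
136 156 155 155 154 152 151 152 150 148 150 151 162 169 170 169 168 168 168 169 168 168 161 152 150 150 150 151 152 151 151 151 151 151 153 192 202
140 149 151 152 151 151 150 150 149 144 191 193 176 168 168 169 168 168 169 168 168 169 182 194 192 157 152 151 151 151 151 151 152 149 154 185 203
144 179 178 179 179 179 179 179 177 164 191 194 171 167 168 167 167 167 168 168 167 167 183 193 188 179 178 178 178 178 185 186 186 187 187 192 204
148 204 204 203 203 203 203 203 202 183 197 196 174 169 170 171 170 170 170 171 169 170 181 203 198 203 203 203 203 204 203 203 204 203 203 201 205
152 192 192 193 192 193 192 192 192 193 199 196 170 165 165 165 166 166 164 165 165 165 178 204 206 194 193 193 192 192 192 192 191 192 192 201 205
156 177 184 192 197 202 203 204 204 205 201 198 212 214 214 214 214 213 214 214 214 213 212 206 205 209 211 211 208 202 198 194 192 192 196 201 205
160 179 181 190 197 202 204 204 204 204 201 199 211 213 213 214 
[... 2242 characters left out ...]
 146 170 172 172 208 219 220 220 220 220 221 220 189 171 168 161 138 138 140 142 141 139 137 140 142 142 141
228 141 140 140 140 140 143 145 144 140 142 171 172 172 196 218 220 220 220 219 220 219 189 171 170 163 148 143 142 143 145 145 144 144 145 148 145
232 142 143 144 147 143 141 142 143 141 150 190 194 191 209 221 222 222 220 220 220 220 204 199 197 182 146 142 142 142 143 144 143 143 144 145 151
236 139 141 144 148 147 146 145 144 143 142 141 144 145 145 142 141 142 144 143 141 141 141 140 142 144 146 144 144 146 145 147 145 143 144 143 145
240 143 143 141 141 141 143 145 144 145 145 144 142 141 142 144 145 145 145 142 144 142 141 142 143 145 146 147 143 142 143 144 143 141 142 142 143
```

```bash
python3 - <<'E'
from h import *
c=dict(np.load('pics/w1.png.npz'))
for u,v in((318.0,155),(318.0,170.5),(318.05,174),(318.57,206),(318.6,210),(318.9,234)): print(u,v,onz(c,u,v,117).round(1))
g=lambda v:onz(c,318.5,v,117)
# slots / uprights later
E
```

```text
318.0 155 [498.6 284.5 117. ]
318.0 170.5 [498.8 263.3 117. ]
318.05 174 [498.9 258.1 117. ]
318.57 206 [500.1 202.1 117. ]
318.6 210 [500.2 193.9 117. ]
318.9 234 [501.3 136.2 117. ]
```

```bash
python3 - <<'E'
from h import *
Rg=Rt(-89,37);inc(np.array([499.4,234,103])-30*Rg[:,2],Rg);inc(np.array([499.4,234,103]),Rg)
E
```

```text
t 2.4 shift cm [0.71, 0.01, 11.72] rot deg [-0.12, -0.14, -0.35]
t 2.4 shift cm [0.7, 0.02, 14.72] rot deg [-0.12, -0.14, -0.35]
```

Request:
step_arm:
  increments:
    - [[0.7, 0, 4], [-0.1, -0.1, -0.3], 60]
    - [[0.7, 0, 8], [-0.1, -0.1, -0.3], 60]
    - [[0.7, 0, 11.7], [-0.1, -0.1, -0.3], 60]
    - [[0.7, 0, 13.2], [-0.1, -0.1, -0.3], 60]
    - [[0.7, 0, 14.7], [-0.1, -0.1, -0.3], 60]
    - [[0.7, 0, 14.7], [-0.1, -0.1, -0.3], 60]

```text
time_s: 3.15
eef_pos: [499.3, 223.2, 86.7]
ee_rot: [0.226, 0.665, 0.676, -0.223]
force: [-1.0, -0.6, 0.2]
grip_width: 0.601
grip_force: 0.0
```

```bash
python3 - <<'E'
from h import *
Rg=Rt(-89,37);inc(np.array([499.4,234,103]),Rg);s=ctrl.sense();print(s['force'],s['eef_pos'],s['grip_width'])
E
```

```text
t 3.15 shift cm [-0.12, 0.03, -0.06] rot deg [-0.08, 0.02, 0.04]
[-1.04757241 -0.64180425  0.1836904 ] [499.32696962 223.16320103  86.68189513] 0.6007835511803704
```

Pose right. Close firmly.

Request:
step_arm:
  increments:
    - [[0, 0, 0], [0, 0, 0], 0]
    - [[0, 0, 0], [0, 0, 0], 0]
    - [[0, 0, 0], [0, 0, 0], 0]
    - [[0, 0, 0], [0, 0, 0], 0]
    - [[0, 0, 0], [0, 0, 0], 0]
    - [[0, 0, 0], [0, 0, 0], 0]
    - [[0, 0, 0], [0, 0, 0], 0]
    - [[0, 0, 0], [0, 0, 0], 0]
  squeeze: 100

```text
time_s: 4.15
eef_pos: [499.6, 224.0, 87.2]
ee_rot: [0.226, 0.665, 0.677, -0.222]
force: [0.0, 4.0, 5.4]
grip_width: 0.06
grip_force: 98.6
```

```bash
python3 - <<'E'
from h import *
s=ctrl.sense();print(s['force'],s['eef_pos'],s['grip_width'],s['grip_force'])
Rg=Rt(-89,37);inc(s['eef_pos']+[0,0,60],Rg,False);inc(s['eef_pos']+[0,0,180],Rg,False)
inc(s['eef_pos']+[0,0,15],Rg,False)
E
```

```text
[0.02377394 4.01087724 5.44862896] [499.63979687 223.98851238  87.21213776] 0.059563981522624286 98.57172523217741
t 4.15 shift cm [-3.61, 0.0, -4.79] rot deg [0.02, -0.04, 0.03]
t 4.15 shift cm [-10.82, 0.0, -14.38] rot deg [0.02, -0.04, 0.03]
t 4.15 shift cm [-0.9, 0.0, -1.2] rot deg [0.02, -0.04, 0.03]
```

Request:
step_arm:
  increments:
    - [[-0.9, 0, -1.2], [0, 0, 0], 0]
    - [[-1.8, 0, -2.4], [0, 0, 0], 0]
    - [[-3.6, 0, -4.8], [0, 0, 0], 0]
    - [[-7.2, 0, -9.6], [0, 0, 0], 0]
    - [[-10.8, 0, -14.4], [0, 0, 0], 0]
    - [[-10.8, 0, -14.4], [0, 0, 0], 0]
    - [[-10.8, 0, -14.4], [0, 0, 0], 0]

```text
time_s: 5.03
eef_pos: [499.2, 223.6, 266.0]
ee_rot: [0.226, 0.664, 0.677, -0.223]
force: [0.1, 0.5, -2.3]
grip_width: 0.06
grip_force: 98.3
```

```bash
python3 - <<'E'
from h import *
s=ctrl.sense();print(s['force'],s['eef_pos'],s['grip_width'],s['grip_force'],s['wrist_torque'])
snap('wrist','w2.png');snap('side','s2.png');snap('scene','sc2.png')
a=cv2.imread('pics/w2.png');b=cv2.imread('pics/s2.png');c=cv2.imread('pics/sc2.png')
d=dict(np.load('pics/s2.png.npz'));e=dict(np.load('pics/sc2.png.npz'));p=s['eef_pos']
def cr(i,u,v,w,h,k):
    u=int(max(u,0));v=int(max(v,0));return cv2.resize(i[v:v+h,u:u+w],(w*k,h*k),interpolation=cv2.INTER_CUBIC)
o=np.zeros((600,800,3),np.uint8)
o[:300,:480]=cr(a,200,200,240,150,2)
u,v=proj(d,p);print(u,v);o[300:600,:400]=cr(b,u-50,v-37,100,75,4)
u,v=proj(e,p);print(u,v);o[300:600,400:]=cr(c,u-50,v-37,100,75,4)
cv2.imwrite('pics/c3.png',o)
E
```

```text
[ 0.05899055  0.47441442 -2.30308367] [499.22074329 223.63987356 265.96459762] 0.05983677065569952 98.29180297558196 [ 0.60592479 -0.02841465  0.05551199]
306.46864454235333 191.01385378815172
384.16529011132684 149.70369500110178
```

View pics/c3.png

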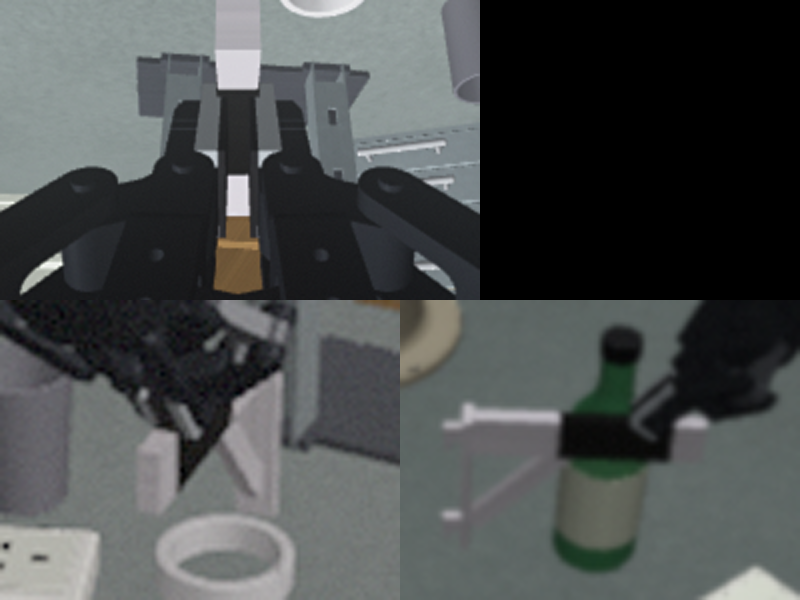

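```bash
cat >> h.py <<'E'
def upr(yaw,O):
    y=np.radians(yaw);xb=np.array([np.cos(y),np.sin(y),0]);return np.c_[xb,[-xb[1],xb[0],0],[0,0,1]],np.array([O[0],O[1],0])
E
python3 - <<'E'
from h import *
A,O=upr(-96.2,(621.5,-237.5))
inc(O+A@[-178,-50,225],Rt(-96.2,37),False)
E
```

```text
t 5.17 shift cm [-19.96, 8.71, 20.08] rot deg [4.14, 0.1, 5.89]
```

Request:
step_arm:
  increments:
    - [[-4, 1.7, 4], [1, 0, 1.5], 0]
    - [[-8, 3.5, 8], [2, 0, 3], 0]
    - [[-12, 5.2, 12], [3, 0, 4.5], 0]
    - [[-16, 7, 16], [4.1, 0.1, 5.9], 0]
    - [[-20, 8.7, 20.1], [4.1, 0.1, 5.9], 0]
    - [[-20, 8.7, 20.1], [4.1, 0.1, 5.9], 0]
    - [[-20, 8.7, 20.1], [4.1, 0.1, 5.9], 0]
    - [[-20, 8.7, 20.1], [4.1, 0.1, 5.9], 0]

```text
time_s: 6.18
eef_pos: [591.3, -54.1, 226.2]
ee_rot: [0.213, 0.706, 0.634, -0.234]
force: [0.5, 0.7, -2.7]
grip_width: 0.066
grip_force: 98.6
```

```bash
python3 - <<'E'
from h import *
s=ctrl.sense();print(s['force'],s['eef_pos'],s['joints'].round(2),s['grip_width'],s['grip_force'],s['wrist_torque'])
A,O=upr(-96.2,(621.5,-237.5))
inc(O+A@[-178,-50,225],Rt(-96.2,37),False)
c=snap('wrist','w3.png')
E
```

```text
[ 0.47652648  0.69083022 -2.68989904] [591.33589362 -54.10472901 226.22125227] [ 0.    0.55  1.23 -0.64  1.47  0.21] 0.06591001008179005 98.58670951682143 [ 6.34116839e-01 -1.98135138e-02 -5.75641939e-04]
t 6.17 shift cm [-0.01, -0.02, 0.16] rot deg [0.2, -0.1, -0.01]
```

View pics/w3.png

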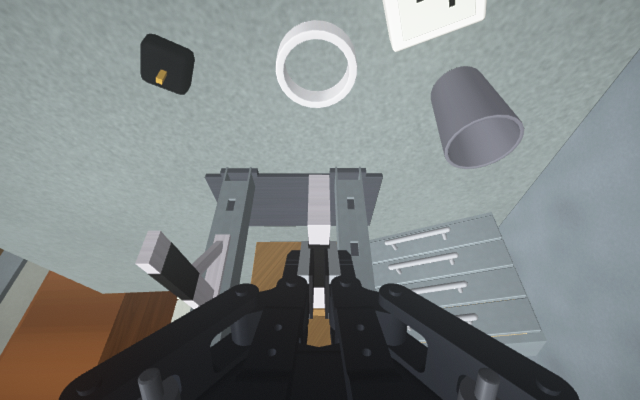

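```bash
python3 - <<'E'
from h import *
c=dict(np.load('pics/w3.png.npz'));i=c['img'].astype(int).mean(2)
print(c['fx'])
for n,(u0,v0,u1,v1) in dict(lo=(342,194,360,214),mid=(345,238,366,260),tw=(222,194,240,214)).items():
    s=i[v0:v1,u0:u1];print(n,u0,v0)
    for v in range(v0,v1): print(v,' '.join('%3d'%x for x in i[v,u0:u1]))
for v in(185,195,215,225): print(v,' '.join('%d'%x for x in i[v,205:262]),'|326:',' '.join('%d'%x for x in i[v,326:378]))
E
```

```text
284.7808605228579
lo 342 194
194 124 126 125 124 124 124 125 124 124 124 123 124 126 125 126 124 125 124
195 124 123 123 123 123 124 126 122 123 125 123 123 123 125 125 124 123 124
196 124 123 124 124 124 129 130 130 129 128 130 130 123 123 123 125 125 123
197 124 123 123 123 127 159 162 160 161 161 162 160 130 123 124 124 124 123
198 124 124 123 124 128 161 168 166 166 165 167 165 134 124 124 124 125 126
199 126 125 126 125 124 107 103 103 102 102 104 116 129 125 126 126 126 126
200 126 126 127 127 124  85  78  77  77  76  78  84 130 126 125 126 126 127
201 125 126 126 128 125  92  79  77  77  77  77  81 130 127 125 125 125 126
202 124 124 126 125 125  95  80  77  77  76  77  81 129 127 126 126 125 126
203 124 124 123 124 125 102  82  77  78  77  78  81 120 127 125 125 125 123
204 124 122 123 124 124 103  82  78  76  78  78  80 118 126 125 124 124 123
205 123 122 123 123 124 102  80  76  78  77  78  79 108 125 125 123 123 123
206 123 124 124 124 124 102  80  77  78  76  78  79 107 123 125 125 123 123
207 125 125 125 125 122 103  80  76  75  76  76  80 107 125 125 126 125 124
208 126
[... 4963 characters left out ...]
 78 79 78 79 85 97 99 99 98 99 98 98 99 98 98 99 |326: 180 179 180 179 129 102 103 103 102 113 143 135 124 124 126 125 125 124 123 124 124 124 125 124 124 124 124 123 124 123 126 126 125 124 123 124 124 125 124 124 114 104 102 103 102 107 134 163 166 164 166 169
225 170 169 169 172 170 166 147 126 125 124 123 124 124 124 124 124 124 124 121 121 122 121 122 123 120 123 124 124 124 122 123 124 124 124 125 121 85 80 79 81 80 79 79 84 105 107 106 107 106 107 105 106 106 106 105 107 106 |326: 233 232 234 234 181 119 112 113 112 115 142 145 128 125 126 125 126 126 125 124 124 125 125 124 124 123 124 123 121 123 124 126 126 125 125 124 124 125 125 127 125 120 130 126 163 166 167 169 168 168 168 167
```

```bash
python3 - <<'E'
from h import *
from scipy.optimize import least_squares
c=dict(np.load('pics/w3.png.npz'));s=ctrl.sense();print(s['eef_pos'])
obs=[(0,65,1,349.98,196.35),(0,87,1,351.2,208.8),(0,140,1,354.1,240.4),(0,162,1,355.5,255.55),(-180,65,0,230.8,198.1),(-180,87,0,229.4,210.15)]
def f(p,pr=0):
    A,O=upr(p[3],p[:2]);r=[]
    for y,z,b,u,v in obs:
        q=proj(c,O+A@[0,y,z+b*p[2]]);r+=[q[0]-u,q[1]-v]
    if pr:print(np.round(r,2))
    return np.array(r)
o=least_squares(f,[621,-237,0,-96.2]);print(o.x);f(o.x,1);J=o.jac;print(np.sqrt(np.diag(np.linalg.inv(J.T@J)))*.3)
A,O=upr(o.x[3],o.x[:2])
for yaw in(-96.2,-95.5,-97): 
  A,O=upr(yaw,o.x[:2]);print(yaw,'tcp in upright frame',A.T@(s['eef_pos']-O))
print(np.degrees(np.arctan2(*(R.from_quat(np.roll(s['ee_rot'],-1)).as_matrix()[:2,1][::-1])))-90)
E
```

```text
[591.37777305 -54.10140029 226.35798795]
[ 621.13869618 -236.96885065   -1.33754211  -95.56491568]
[ 0.25  0.1   0.04 -0.35 -0.13  0.23 -0.27 -0.    0.7  -0.03 -0.52 -0.03]
[0.18005428 1.79943845 1.05767021 0.62705236]
-96.2 tcp in upright frame [-178.58369153  -49.33641724  226.35798795]
-95.5 tcp in upright frame [-179.17310682  -47.15097814  226.35798795]
-97 tcp in upright frame [-177.87743995  -51.82502583  226.35798795]
-96.07928716978083
```

```bash
cat >> h.py <<'E'
A,O=upr(-95.9,(621.1,-237.0)); RG=Rt(-95.9,37)
def st():
    s=ctrl.sense();print('t',round(s['time_s'],2),'brk origin',(A.T@(s['eef_pos']-O)+[88,0,9.8]).round(2),'F',(A.T@s['force']).round(1),'M',(A.T@s['wrist_torque']).round(2),'grip',s['grip_force'].round(0));return s
E
python3 - <<'E'
from h import *
st();inc(O+A@[-113,0,212.9],RG,False)
E
```

```text
Traceback (most recent call last):
  File "h.py", line 29, in st
    s=ctrl.sense();print('t',round(s['time_s'],2),'brk origin',(A.T@(s['eef_pos']-O)+[88,0,9.8]).round(2),'F',(A.T@s['force']).round(1),'M',(A.T@s['wrist_torque']).round(2),'grip',s['grip_force'].round(0));return s
                                                                                                                                                                                    ^^^^^^^^^^^^^^^^^^^^^
AttributeError: 'float' object has no attribute 'round'
```

```bash
sed -i "s/s\['grip_force'\].round(0)/round(s['grip_force'])/" h.py
python3 - <<'E'
from h import *
st();inc(O+A@[-113,0,212.9],RG,False)
E
```

```text
t 6.22 brk origin [-90.87 -48.37 236.16] F [-0.1 -0.8 -2.5] M [0.04 0.55 0.03] grip 99
t 6.22 shift cm [-4.44, 4.85, 5.03] rot deg [0.04, -0.1, -0.25]
```

Request:
step_arm:
  increments:
    - [[-0.6, 2.5, 0.7], [0, -0.1, -0.2], 0]
    - [[-1.2, 4.8, 1.4], [0, -0.1, -0.2], 0]
    - [[-2.2, 4.8, 2.6], [0, -0.1, -0.2], 0]
    - [[-3.3, 4.8, 3.8], [0, -0.1, -0.2], 0]
    - [[-4.4, 4.8, 5], [0, -0.1, -0.2], 0]
    - [[-4.4, 4.8, 5], [0, -0.1, -0.2], 0]
    - [[-4.4, 4.8, 5], [0, -0.1, -0.2], 0]

```text
time_s: 7.1
eef_pos: [632.1, -125.1, 213.2]
ee_rot: [0.213, 0.705, 0.634, -0.235]
force: [-0.1, -0.5, -1.2]
grip_width: 0.066
grip_force: 98.7
```

```bash
python3 - <<'E'
from h import *
s=st();inc(O+A@[-113,0,212.9],RG,False)
snap('side','s4.png');snap('scene','sc4.png')
b=cv2.imread('pics/s4.png');c=cv2.imread('pics/sc4.png');d=dict(np.load('pics/s4.png.npz'));e=dict(np.load('pics/sc4.png.npz'))
def cr(i,u,v,w,h,k):
    u=int(max(u,0));v=int(max(v,0));return cv2.resize(i[v:v+h,u:u+w],(w*k,h*k),interpolation=cv2.INTER_CUBIC)
o=np.zeros((480,800,3),np.uint8);p=O+A@[-20,0,190]
u,v=proj(d,p);o[:,:400]=cr(b,u-40,v-48,80,96,5)
u,v=proj(e,p);o[:,400:]=cr(c,u-40,v-48,80,96,5)
cv2.imwrite('pics/c4.png',o)
E
```

```text
t 7.1 brk origin [-24.46  -0.55 222.99] F [ 0.5 -0.  -1.2] M [ 0.    0.66 -0.  ] grip 99
t 7.1 shift cm [0.06, 0.05, -0.01] rot deg [0.0, -0.0, -0.14]
```

View pics/c4.png

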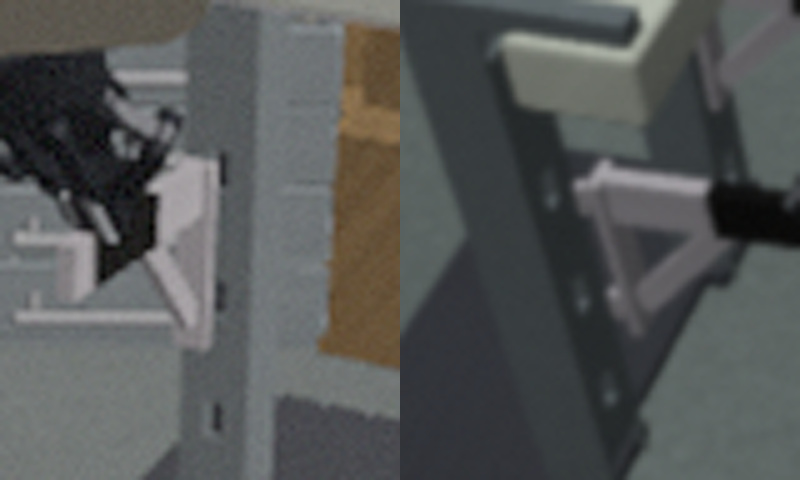

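Request:
step_arm:
  increments:
    - [[-0.24, 0.05, 0.18], [0, 0, 0], 0]
    - [[-0.48, 0.05, 0.36], [0, 0, 0], 0]
    - [[-0.64, 0.05, 0.48], [0, 0, 0], 0]
    - [[-0.8, 0.05, 0.6], [0, 0, 0], 0]
    - [[-0.88, 0.05, 0.66], [0, 0, 0], 0]
    - [[-0.96, 0.05, 0.72], [0, 0, 0], 0]
    - [[-1.04, 0.05, 0.78], [0, 0, 0], 0]
    - [[-1.12, 0.05, 0.84], [0, 0, 0], 0]

```text
time_s: 8.2
eef_pos: [631.2, -139.3, 212.9]
ee_rot: [0.213, 0.705, 0.634, -0.236]
force: [-0.0, 0.1, -1.6]
grip_width: 0.066
grip_force: 98.7
```

```bash
python3 - <<'E'
from h import *
st()
E
```

```text
t 8.2 brk origin [-10.21  -0.   222.72] F [-0.1 -0.  -1.6] M [-0.05  0.62  0.  ] grip 99
```

Request:
step_arm:
  increments:
    - [[-0.08, 0, 0.06], [0, 0, 0], 0]
    - [[-0.16, 0, 0.12], [0, 0, 0], 0]
    - [[-0.24, 0, 0.18], [0, 0, 0], 0]
    - [[-0.32, 0, 0.24], [0, 0, 0], 0]
    - [[-0.4, 0, 0.3], [0, 0, 0], 0]

```text
time_s: 8.82
eef_pos: [631.4, -141.6, 212.9]
ee_rot: [0.212, 0.705, 0.635, -0.233]
force: [1.6, 17.5, 2.5]
grip_width: 0.063
grip_force: 100.1
```

```bash
python3 - <<'E'
from h import *
st()
E
```

```text
t 8.82 brk origin [ -7.96   0.4  222.71] F [-17.5  -0.2   2.5] M [-0.07  2.64 -0.05] grip 100
```

Request:
step_arm:
  increments:
    - [[0.08, 0, -0.06], [0, 0, 0], 0]
    - [[0.11, 0, -0.02], [0, 0, 0], 0]
    - [[0.14, 0, 0.02], [0, 0, 0], 0]
    - [[0.17, 0, 0.06], [0, 0, 0], 0]
    - [[0.2, 0, 0.1], [0, 0, 0], 0]

```text
time_s: 9.45
eef_pos: [631.4, -141.0, 211.0]
ee_rot: [0.213, 0.705, 0.635, -0.234]
force: [1.7, 13.6, 0.4]
grip_width: 0.064
grip_force: 99.6
```

```bash
python3 - <<'E'
from h import *
st();inc(O+A@[-96,0,210.9],RG,False)
E
```

```text
t 9.45 brk origin [ -8.55   0.4  220.82] F [-13.7   0.3   0.4] M [-0.03  2.04 -0.02] grip 100
t 9.45 shift cm [-0.04, -0.04, 0.04] rot deg [0.12, -0.17, -0.09]
```

Request:
step_arm:
  increments:
    - [[0.04, -0.04, 0.03], [0, 0, 0], 0]
    - [[0.08, -0.04, 0.07], [0, 0, 0], 0]
    - [[0.11, -0.04, 0.11], [0, 0, 0], 0]
    - [[0.14, -0.04, 0.15], [0, 0, 0], 0]

```text
time_s: 9.95
eef_pos: [631.1, -140.6, 209.0]
ee_rot: [0.213, 0.705, 0.635, -0.234]
force: [0.6, 14.3, 1.0]
grip_width: 0.063
grip_force: 99.7
```

```bash
python3 - <<'E'
from h import *
st();inc(O+A@[-96,0,210.9],RG,False)
E
```

```text
t 9.95 brk origin [-8.9000e+00  5.0000e-02  2.1882e+02] F [-14.3  -0.9   1. ] M [0.01 2.08 0.02] grip 100
t 9.95 shift cm [-0.19, -0.0, -0.1] rot deg [0.14, -0.18, -0.09]
```

```bash
python3 - <<'E'
from h import *
c=dict(np.load('pics/w3.png.npz'));i=c['img'].astype(int).mean(2)
for v in(178,215,235,240,246,288,292,296,300,304): print(v,' '.join('%d'%x for x in i[v,302:338]))
# expected columns of tool plane at bracket points (x,0,z): 
s0=np.array([591.37777305,-54.10140029,226.35798795]);A2,_=upr(-96.08,(0,0))
for x,z in((-150,20),(-150,-8),(-20,20),(-6,20),(0,20)): print(x,z,np.round(proj(c,s0+A2@[88+x,0,9.8+z]),2),np.round(proj(c,s0+A2@[88+x,5,9.8+z]),2))
E
```

```text
178 103 104 102 103 102 103 126 183 189 186 186 187 186 186 185 186 186 186 186 187 187 187 186 186 186 187 186 149 108 104 104 106 108 135 127 119
215 100 101 102 101 100 124 176 180 179 177 179 179 180 180 178 179 178 178 179 179 179 180 179 180 180 179 180 179 129 102 103 103 102 113 143 135
235 161 159 157 158 157 162 216 232 232 231 231 231 231 231 231 231 232 232 232 231 231 231 232 231 231 232 233 220 169 161 163 165 161 161 154 145
240 157 160 160 156 155 154 166 232 233 231 231 231 231 232 231 232 231 232 232 231 231 231 232 231 231 233 234 140 150 158 158 158 158 155 152 145
246 115 114 115 114 116 114 67 47 48 45 47 48 48 47 47 48 47 45 46 46 46 47 46 46 47 44 47 64 112 116 116 116 115 114 117 142
288 36 36 34 36 36 36 38 56 58 57 48 98 238 241 239 239 239 239 239 239 241 242 119 55 55 56 56 45 41 43 37 36 37 38 38 39
292 37 35 37 36 34 37 36 55 56 56 46 98 238 237 235 234 235 234 234 235 237 239 120 53 54 57 55 43 40 45 40 37 36 36 37 37
296 34 37 34 34 32 35 34 53 56 52 53 140 237 237 235 235 235 235 235 235 236 238 158 65 52 54 55 47 44 47 41 37 35 36 35 35
300 36 34 35 32 35 34 33 53 54 52 53 140 237 236 234 234 234 234 234 234 236 238 157 63 53 54 53 47 51 51 45 38 35 35 35 36
304 34 34 33 32 35 34 31 45 52 50 66 192 236 235 234 234 234 234 234 235 235 238 198 80 51 53 52 46 51 54 48 44 36 34 34 35
-150 20 [317.82 221.38] [329.33 221.35]
-150 -8 [317.74 172.79] [327.9  172.76]
-20 20 [318.12 306.3 ] [324.33 306.28]
-6 20 [318.14 311.  ] [324.05 310.98]
0 20 [318.14 312.88] [323.94 312.86]
```

```bash
python3 - <<'E'
from h import *
c=dict(np.load('pics/w3.png.npz'));i=c['img'].astype(int).mean(2)
print(' '.join('%d:%d'%(v,i[v,316:321].mean()) for v in list(range(168,180))+list(range(216,230))+list(range(238,250))+list(range(284,290))+list(range(302,318))))
E
```

```text
168:169 169:169 170:169 171:173 172:167 173:118 174:118 175:183 176:183 177:182 178:186 179:185 216:179 217:180 218:181 219:179 220:179 221:179 222:179 223:178 224:189 225:232 226:233 227:231 228:231 229:231 238:231 239:231 240:231 241:231 242:233 243:232 244:149 245:57 246:46 247:49 248:50 249:50 284:42 285:41 286:49 287:128 288:239 289:236 302:234 303:234 304:234 305:234 306:236 307:235 308:145 309:112 310:140 311:143 312:141 313:142 314:143 315:130 316:98 317:98
```

```bash
python3 - <<'E'
from h import *
from scipy.optimize import least_squares
c=dict(np.load('pics/w3.png.npz'));s0=np.array([591.37777305,-54.10140029,226.35798795]);A2,_=upr(-96.08,(0,0))
def f(p):
    r=[];t=p[2]*.01
    for x,z,v in((-150,-8,174.5),(-150,20,224.2),(0,20,307.5)):
        X=x*np.cos(t)+z*np.sin(t);Z=-x*np.sin(t)+z*np.cos(t)
        r.append(proj(c,s0+A2@[88+p[0]+X,0,9.8+p[1]+Z])[1]-v)
    return r
o=least_squares(f,[0,0,0]);print(o.x,o.fun)
E
```

```text
[ 1.16132049 -4.99908579  3.50727381] [-3.12638804e-13  4.83169060e-13  2.27373675e-13]
```

```bash
python3 - <<'E'
from h import *
from scipy.optimize import least_squares
def pr(c,s0,yaw,p,x,z):
    A2,_=upr(yaw,(0,0));t=p[2]*.01;X=x*np.cos(t)+z*np.sin(t);Z=-x*np.sin(t)+z*np.cos(t)
    return proj(c,s0+A2@[88+p[0]+X,0,9.8+p[1]+Z])[1]
c=dict(np.load('pics/w3.png.npz'));s0=np.array([591.37777305,-54.10140029,226.35798795])
for p in([0,0,0],[1.2,-5,3.5]): print(p,[round(pr(c,s0,-96.08,p,x,20),1) for x in(-150,-135,-128,-65,-58,0)],'obs 224.2, 244, 287.4, 307.5')
w=dict(np.load('pics/w1.png.npz'));i=w['img'].astype(int).mean(2)
print(' '.join('%d:%d'%(v,i[v,316:321].mean()) for v in list(range(132,174))+list(range(206,240))))
for z,x in((117,-150),(117,-135),(117,-65),(117,0),(89,-150)): print(x,z,[round(proj(w,np.array([501.1-x*-.018,y0-x,z]))[1],1) for y0 in(134,136,138)])
w=dict(np.load('pics/w2.png.npz'));i=w['img'].astype(int).mean(2)
print('w2',' '.join('%d:%d'%(v,i[v,316:321].mean()) for v in list(range(165,180))+list(range(216,250))+list(range(284,318))))
E
```

```text
[0, 0, 0] [np.float64(221.4), np.float64(237.9), np.float64(244.7), np.float64(287.4), np.float64(290.8), np.float64(312.9)] obs 224.2, 244, 287.4, 307.5
[1.2, -5, 3.5] [np.float64(224.2), np.float64(239.3), np.float64(245.5), np.float64(284.5), np.float64(287.5), np.float64(307.5)] obs 224.2, 244, 287.4, 307.5
132:142 133:144 134:155 135:166 136:168 137:168 138:167 139:166 140:168 141:169 142:170 143:168 144:167 145:166 146:163 147:166 148:170 149:168 150:166 151:164 152:165 153:163 154:172 155:212 156:214 157:213 158:213 159:213 160:213 161:212 162:212 163:212 164:212 165:212 166:213 167:213 168:210 169:166 170:67 171:53 172:55 173:55 206:53 207:52 208:51 209:100 210:220 211:221 212:219 213:219 214:220 215:219 216:220 217:219 218:219 219:219 220:220 221:220 222:220 223:220 224:220 225:220 226:220 227:219 228:219 229:220 230:220 231:220 232:221 233:221 234:201 235:148 236:142 237:144 238:146 239:143
-150 117 [np.float64(155.4), np.float64(153.8), np.float64(152.3)]
-135 117 [np.float64(166.5), np.float64(165.1), np.float64(163.6)]
-65 117 [np.float64(207.5), np.float64(206.6), np.float64(205.6)]
0 117 [np.float64(234.8), np.float64(234.1), np.float64(233.3)]
-150 89 [np.float64(134.9), np.float64(133.3), np.float64(131.7)]
w2 165:146 166:147 167:148 168:145 169:143 170:144 171:147 172:149 173:151 174:153 175:177 176:176 177:175 178:179 179:178 216:172 217:174 218:174 219:173 220:173 221:173 222:173 223:172 224:179 225:214 226:216 227:215 228:215 229:215 230:215 231:215 232:215 233:215 234:215 235:214 236:215 237:215 238:214 239:214 240:214 241:215 242:216 243:213 244:166 245:60 246:44 247:46 248:45 249:46 284:38 285:36 286:43 287:112 288:220 289:222 290:219 291:219 292:219 293:219 294:219 295:219 296:219 297:219 298:219 299:219 300:219 301:219 302:219 303:219 304:219 305:219 306:222 307:215 308:106 309:87 310:90 311:91 312:91 313:91 314:91 315:91 316:91 317:90
```

```bash
sed -i 's/\[88,0,9.8\]/[89.0,0.3,7.9]/; s/^A,O=.*/A,O=upr(-95.9,(621.1,-237.0)); RG=Rt(-95.9,39)/' h.py
python3 - <<'E'
from h import *
st();inc(O+A@[-114,-0.3,214.8],RG,False)
E
```

```text
t 9.95 brk origin [ -7.9    0.35 216.92] F [-14.3  -0.9   1. ] M [0.01 2.08 0.02] grip 100
t 9.95 shift cm [1.02, -0.03, -1.49] rot deg [0.14, -2.18, -0.09]
```

Request:
step_arm:
  increments:
    - [[0.5, 0, -0.4], [0, 0, 0], 0]
    - [[1.02, 0, -1], [0, -1, 0], 0]
    - [[1.02, -0.03, -1.5], [0.1, -2.2, -0.1], 0]
    - [[1.02, -0.03, -1.5], [0.1, -2.2, -0.1], 0]
    - [[1.02, -0.03, -1.5], [0.1, -2.2, -0.1], 0]

```text
time_s: 10.58
eef_pos: [631.9, -126.1, 214.7]
ee_rot: [0.224, 0.7, 0.63, -0.25]
force: [-0.9, 0.1, -2.2]
grip_width: 0.061
grip_force: 98.7
```

```bash
cat >> h.py <<'E'
def fit(name):
    from scipy.optimize import least_squares
    s=st();c=snap('wrist',name);i=c['img'].astype(int).mean(2)[:,316:321].mean(1);g=np.abs(np.diff(i))
    def edge(lo,hi):
        k=np.arange(lo,hi);w=g[lo:hi];j=w.argmax();sl=slice(max(j-1,0),j+2);return (k[sl]*w[sl]).sum()/w[sl].sum()+.5
    v=[edge(216,232),edge(298,316)];v0=edge(238,252);v1=edge(280,294);print('edges',np.round(v+[v0,v1],2))
    obs=[(-150,20,v[0]),(-131,20,v0),(-59.5,20,v1),(0,20,v[1])]
    def f(p):
        t=p[2];r=[]
        for x,z,vv in obs:
            X=x*np.cos(t)+z*np.sin(t);Z=-x*np.sin(t)+z*np.cos(t);r.append(proj(c,s['eef_pos']+A@[p[0]+X,0,p[1]+Z])[1]-vv)
        return r
    o=least_squares(f,[89,8,0],x_scale=[1,1,.01]);print('origin rel TCP',o.x[:2].round(2),'nose-down deg',np.degrees(o.x[2]).round(2),np.round(o.fun,2))
    print('origin upright frame',(A.T@(s['eef_pos']-O)+[o.x[0],0.3,o.x[1]]).round(2))
E
python3 - <<'E'
from h import *
fit('w5.png')
E
```

```text
t 10.57 brk origin [-22.44  -0.35 222.62] F [ 0.  -0.9 -2.2] M [ 0.05  0.57 -0.02] grip 99
edges [224.3  307.63 243.97 287.1 ]
origin rel TCP [82.39  9.9 ] nose-down deg 0.52 [ 0.19 -0.35  0.34 -0.17]
origin upright frame [-29.05  -0.35 224.62]
```

```bash
python3 - <<'E'
from h import *
from scipy.optimize import least_squares
c=dict(np.load('pics/w5.png.npz'));i=c['img'].astype(int).mean(2)[:,316:321].mean(1)
print(' '.join('%d:%d'%(v,i[v]) for v in range(168,182)))
s=ctrl.sense()
for vb in(174.0,174.5,175.0):
  def f(p):
    t=p[2];r=[]
    for x,z,vv in((-150,-8,vb),(-150,20,224.2),(0,20,307.5)):
        X=x*np.cos(t)+z*np.sin(t);Z=-x*np.sin(t)+z*np.cos(t);r.append(proj(c,s['eef_pos']+A@[p[0]+X,0,p[1]+Z])[1]-vv)
    return r
  o=least_squares(f,[89,8,0],x_scale=[1,1,.01]);print(vb,o.x[:2],np.degrees(o.x[2]))
# scene-camera check of level: top edge of the arm in the stand and lifted
for n,rng in(('scene1.png',(350,364)),('sc2.png',None)):
    d=dict(np.load('pics/%s.npz'%n));g=cv2.GaussianBlur(d['img'],(3,3),0).astype(int).mean(2)
    oy=135; x0=501.1;z0=97 if n=='scene1.png' else 97+179
    for x,z in((-150,20),(-150,-8),(-10,20),(-10,-8)):
        print(n,x,z,np.round(proj(d,[x0+5,oy-x,z0+z]),2))
    for x in(-145,-30,-18):
        u=int(round(proj(d,[x0+5,oy-x,z0+20])[0]));v=int(proj(d,[x0+5,oy-x,z0+20])[1]);print(u,v-9,[int(k) for k in g[v-9:v+24,u]])
E
```

```text
168:168 169:165 170:119 171:79 172:75 173:79 174:116 175:183 176:182 177:180 178:184 179:183 180:180 181:180
174.0 [87.70930935  8.77043419] -0.17399823687477398
174.5 [88.78847158  8.53321269] -0.30071883874351474
175.0 [89.88553207  8.29216963] -0.4296945881374268
scene1.png -150 20 [400.62 195.25]
scene1.png -150 -8 [399.24 202.3 ]
scene1.png -10 20 [349.81 191.06]
scene1.png -10 -8 [349.3  198.12]
399 186 [97, 96, 96, 97, 100, 110, 132, 155, 153, 128, 105, 97, 97, 100, 105, 108, 107, 101, 96, 95, 96, 97, 97, 98, 106, 120, 129, 133, 138, 144, 145, 143, 143]
357 182 [98, 98, 97, 96, 96, 97, 109, 138, 166, 166, 138, 111, 100, 99, 99, 100, 99, 98, 98, 102, 107, 109, 106, 100, 97, 102, 114, 126, 135, 141, 147, 147, 143]
353 182 [98, 98, 97, 97, 96, 99, 116, 147, 170, 163, 131, 106, 99, 99, 100, 100, 99, 98, 97, 96, 96, 99, 105, 110, 108, 103, 99, 102, 112, 128, 141, 144, 141]
sc2.png -150 20 [410.66 143.78]
sc2.png -150 -8 [408.93 152.66]
sc2.png -10 20 [353.51 139.56]
sc2.png -10 -8 [352.87 148.44]
409 134 [16, 15, 14, 15, 20, 39, 76, 121, 151, 149, 122, 102, 97, 97, 97, 97, 98, 98, 98, 99, 100, 101, 101, 101, 99, 99, 100, 100, 100, 101, 101, 100, 100]
362 131 [99, 99, 100, 100, 100, 99, 101, 113, 141, 170, 169, 140, 113, 102, 100, 100, 101, 102, 102, 101, 101, 102, 103, 107, 110, 110, 105, 100, 99, 99, 99, 99, 99]
357 130 [97, 98, 99, 100, 100, 101, 101, 104, 120, 149, 173, 165, 133, 108, 101, 101, 101, 102, 103, 102, 101, 101, 101, 100, 99, 99, 100, 103, 108, 111, 109, 105, 101]
```

Request:
step_arm:
  increments:
    - [[-0.31, 0.03, 0.25], [0, 0, 0], 0]
    - [[-0.62, 0.03, 0.5], [0, 0, 0], 0]
    - [[-0.85, 0.03, 0.69], [0, 0, 0], 0]
    - [[-1.01, 0.03, 0.82], [0, 0, 0], 0]
    - [[-1.09, 0.03, 0.88], [0, 0, 0], 0]
    - [[-1.17, 0.03, 0.94], [0, 0, 0], 0]
    - [[-1.24, 0.03, 1.01], [0, 0, 0], 0]
    - [[-1.32, 0.03, 1.07], [0, 0, 0], 0]

```text
time_s: 11.62
eef_pos: [630.4, -142.8, 214.8]
ee_rot: [0.224, 0.7, 0.631, -0.25]
force: [-0.7, 0.3, -2.1]
grip_width: 0.06
grip_force: 98.7
```

```bash
python3 - <<'E'
from h import *
st()
E
```

```text
t 11.62 brk origin [-5.6200e+00 -1.1000e-01  2.2268e+02] F [-0.2 -0.7 -2.1] M [-0.02  0.66 -0.05] grip 99
```

Request:
step_arm:
  increments:
    - [[-0.08, 0, 0.06], [0, 0, 0], 0]
    - [[-0.16, 0, 0.13], [0, 0, 0], 0]
    - [[-0.23, 0, 0.19], [0, 0, 0], 0]
    - [[-0.31, 0, 0.25], [0, 0, 0], 0]
    - [[-0.39, 0, 0.31], [0, 0, 0], 0]

```text
time_s: 12.25
eef_pos: [629.9, -147.9, 214.9]
ee_rot: [0.224, 0.7, 0.631, -0.25]
force: [0.3, 0.0, -2.3]
grip_width: 0.065
grip_force: 98.7
```

```bash
python3 - <<'E'
from h import *
st()
E
```

```text
t 12.25 brk origin [-5.6000e-01 -1.1000e-01  2.2276e+02] F [-0.1  0.3 -2.3] M [0.02 0.62 0.02] grip 99
```

Tabs are in; continue until the rear face meets the upright.

Request:
step_arm:
  increments:
    - [[-0.08, 0, 0.06], [0, 0, 0], 0]
    - [[-0.16, 0, 0.13], [0, 0, 0], 0]
    - [[-0.23, 0, 0.19], [0, 0, 0], 0]
    - [[-0.31, 0, 0.25], [0, 0, 0], 0]
    - [[-0.39, 0, 0.31], [0, 0, 0], 0]

```text
time_s: 12.88
eef_pos: [629.6, -151.6, 214.8]
ee_rot: [0.224, 0.7, 0.631, -0.249]
force: [0.1, 10.2, -0.5]
grip_width: 0.067
grip_force: 99.5
```

```bash
python3 - <<'E'
from h import *
st()
E
```

```text
t 12.88 brk origin [ 3.2000e+00 -1.0000e-02  2.2271e+02] F [-10.2  -1.   -0.5] M [-0.11  1.86 -0.07] grip 99
```

Request:
step_arm:
  increments:
    - [[0.1, 0, 0.05], [0, 0, 0], 0]
    - [[0.17, 0, 0.13], [0, 0, 0], 0]
    - [[0.23, 0, 0.2], [0, 0, 0], 0]
    - [[0.29, 0, 0.28], [0, 0, 0], 0]
    - [[0.36, 0, 0.36], [0, 0, 0], 0]
    - [[0.42, 0, 0.44], [0, 0, 0], 0]

```text
time_s: 13.62
eef_pos: [629.7, -151.6, 208.8]
ee_rot: [0.224, 0.7, 0.631, -0.249]
force: [1.2, 5.2, -1.4]
grip_width: 0.064
grip_force: 99.2
```

```bash
python3 - <<'E'
from h import *
st()
E
```

```text
t 13.62 brk origin [3.150e+00 3.000e-02 2.167e+02] F [-5.3  0.6 -1.4] M [-0.07  1.28 -0.  ] grip 99
```

Request:
step_arm:
  increments:
    - [[0.06, 0, 0.08], [0, 0, 0], 0]
    - [[0.13, 0, 0.16], [0, 0, 0], 0]
    - [[0.19, 0, 0.23], [0, 0, 0], 0]
    - [[0.25, 0, 0.31], [0, 0, 0], 0]

```text
time_s: 14.12
eef_pos: [629.7, -151.6, 204.9]
ee_rot: [0.224, 0.7, 0.631, -0.249]
force: [0.5, 5.6, -0.4]
grip_width: 0.066
grip_force: 99.2
```

```bash
python3 - <<'E'
from h import *
st()
E
```

```text
t 14.12 brk origin [3.1500e+00 4.0000e-02 2.1276e+02] F [-5.6 -0.1 -0.4] M [0.03 1.34 0.04] grip 99
```

Request:
step_arm:
  increments:
    - [[0.06, 0, 0.08], [0, 0, 0], 0]
    - [[0.13, 0, 0.16], [0, 0, 0], 0]
    - [[0.19, 0, 0.23], [0, 0, 0], 0]

```text
time_s: 14.5
eef_pos: [630.2, -151.3, 203.4]
ee_rot: [0.225, 0.7, 0.631, -0.248]
force: [0.5, 12.2, 7.8]
grip_width: 0.063
grip_force: 100.6
```

```bash
python3 - <<'E'
from h import *
st()
E
```

```text
t 14.5 brk origin [  2.8    0.56 211.35] F [-12.2  -0.8   7.8] M [-0.13  1.11 -0.08] grip 101
```

Request:
step_arm:
  increments:
    - [[0.05, 0, 0.06], [0, 0, 0], 0]
    - [[0.09, 0, 0.12], [0, 0, 0], 0]
    - [[0.09, 0, 0.12], [0, 0, 0], 0]

```text
time_s: 14.88
eef_pos: [630.6, -150.8, 202.7]
ee_rot: [0.226, 0.7, 0.631, -0.248]
force: [0.3, 13.9, 9.4]
grip_width: 0.062
grip_force: 101.0
```

```bash
python3 - <<'E'
from h import *
st();snap('side','s6.png');snap('scene','sc6.png')
b=cv2.imread('pics/s6.png');c=cv2.imread('pics/sc6.png');d=dict(np.load('pics/s6.png.npz'));e=dict(np.load('pics/sc6.png.npz'))
def cr(i,u,v,w,h,k):
    u=int(max(u,0));v=int(max(v,0));return cv2.resize(i[v:v+h,u:u+w],(w*k,h*k),interpolation=cv2.INTER_CUBIC)
o=np.zeros((480,800,3),np.uint8);p=O+A@[-20,0,190]
u,v=proj(d,p);o[:,:400]=cr(b,u-40,v-48,80,96,5)
u,v=proj(e,p);o[:,400:]=cr(c,u-40,v-48,80,96,5)
cv2.imwrite('pics/c6.png',o)
E
```

```text
t 14.88 brk origin [  2.28   0.93 210.64] F [-13.8  -1.1   9.4] M [-0.07  1.22 -0.13] grip 101
```

View pics/c6.png

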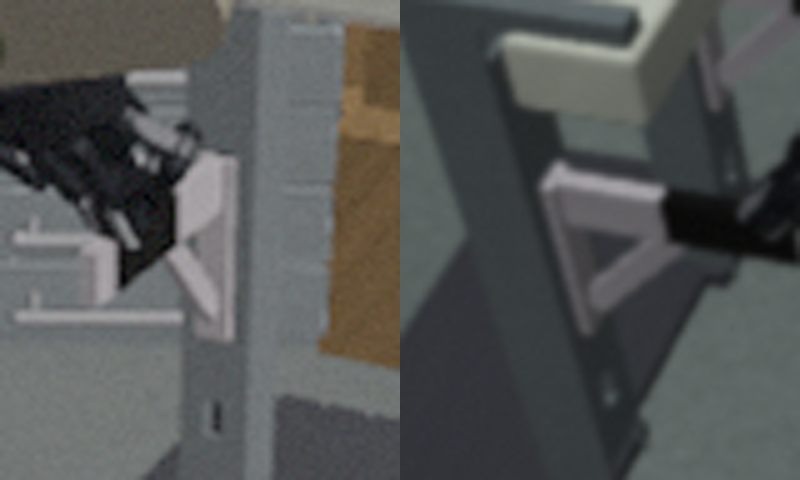

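Request:
step_arm:
  increments:
    - [[-0.03, 0, -0.06], [0, 0, 0], 0]
    - [[-0.06, 0, -0.15], [0, 0, 0], 0]
    - [[-0.06, 0, -0.15], [0, 0, 0], 0]

```text
time_s: 15.35
eef_pos: [630.1, -151.0, 203.2]
ee_rot: [0.225, 0.7, 0.631, -0.249]
force: [-0.3, 8.2, 4.9]
grip_width: 0.063
grip_force: 100.0
```

```bash
python3 - <<'E'
from h import *
st()
E
```

```text
t 15.35 brk origin [  2.54   0.45 211.12] F [-8.2 -1.1  4.9] M [-0.06  1.06 -0.07] grip 100
```

Request:
step_arm:
  increments:
    - [[-0.02, 0, -0.1], [0, 0, 0], 0]
    - [[-0.02, 0, -0.1], [0, 0, 0], 0]

```text
time_s: 15.6
eef_pos: [629.8, -151.1, 203.5]
ee_rot: [0.225, 0.7, 0.631, -0.249]
force: [0.5, 5.7, 2.6]
grip_width: 0.063
grip_force: 99.7
```

Request:
step_arm:
  increments:
    - [[0, 0, 0], [0, 0, 0], 25]
    - [[0, 0, 0], [0, 0, 0], 45]
    - [[0, 0, 0], [0, 0, 0], 45]
    - [[0, 0, 0], [0, 0, 0], 45]
    - [[0, 0, 0], [0, 0, 0], 45]
    - [[0, 0, 0], [0, 0, 0], 45]

```text
time_s: 16.35
eef_pos: [629.5, -151.4, 202.8]
ee_rot: [0.224, 0.7, 0.63, -0.25]
force: [-0.1, -1.2, 0.3]
grip_width: 0.451
grip_force: 0.0
```

```bash
python3 - <<'E'
from h import *
s=st();print(s['grip_width']);c=snap('wrist','w7.png')
i=c['img'].astype(int).mean(2);print(' '.join('%d:%d'%(v,i[v,316:321].mean()) for v in list(range(165,182))+list(range(216,232))+list(range(236,252))+list(range(280,316))))
E
```

```text
t 16.35 brk origin [ 3.0200e+00 -1.3000e-01  2.1075e+02] F [ 1.2 -0.   0.3] M [ 0.02  0.32 -0.02] grip 0
0.4507242236754496
165:83 166:76 167:76 168:80 169:117 170:182 171:182 172:183 173:186 174:184 175:181 176:181 177:184 178:185 179:184 180:182 181:180 216:180 217:185 218:215 219:234 220:234 221:233 222:233 223:233 224:233 225:233 226:233 227:233 228:233 229:233 230:233 231:233 236:233 237:234 238:234 239:189 240:69 241:49 242:53 243:53 244:53 245:53 246:53 247:53 248:53 249:52 250:52 251:52 280:50 281:50 282:50 283:49 284:47 285:70 286:167 287:240 288:238 289:236 290:237 291:237 292:236 293:237 294:236 295:237 296:237 297:237 298:237 299:237 300:237 301:237 302:237 303:237 304:237 305:237 306:238 307:238 308:167 309:81 310:73 311:91 312:121 313:123 314:122 315:122
```

```bash
python3 - <<'E'
from h import *
from scipy.optimize import least_squares
c=dict(np.load('pics/w7.png.npz'));s=ctrl.sense()
def f(p):
    t=p[2];r=[]
    for x,z,vv in((-150,-8,169.2),(-150,20,217.8),(0,20,308.1)):
        X=x*np.cos(t)+z*np.sin(t);Z=-x*np.sin(t)+z*np.cos(t);r.append(proj(c,s['eef_pos']+A@[p[0]+X,0,p[1]+Z])[1]-vv)
    return r
o=least_squares(f,[89,8,0],x_scale=[1,1,.01]);print(o.x[:2],np.degrees(o.x[2]), (A.T@(s['eef_pos']-O)+[o.x[0],0,o.x[1]]))
inc(s['eef_pos']-120*RG[:,2],RG,False)
E
```

```text
[86.82292502  9.54260609] -1.4184573333111368 [  0.84073556  -0.41793144 212.42422128]
t 16.4 shift cm [-0.04, -0.02, -12.0] rot deg [-0.12, 0.21, -0.03]
```

Request:
step_arm:
  increments:
    - [[0, 0, -2], [0, 0, 0], 45]
    - [[0, 0, -4], [0, 0, 0], 45]
    - [[0, 0, -8], [0, 0, 0], 45]
    - [[0, 0, -12], [0, 0, 0], 45]
    - [[0, 0, -12], [0, 0, 0], 45]
    - [[0, 0, -12], [0, 0, 0], 45]

```text
time_s: 17.15
eef_pos: [637.3, -76.3, 294.7]
ee_rot: [0.223, 0.7, 0.631, -0.25]
force: [0.2, 0.5, -0.8]
grip_width: 0.45
grip_force: 0.0
```

```bash
python3 - <<'E'
from h import *
s=st();snap('wrist','w8.png');snap('side','s8.png');snap('scene','sc8.png')
a=cv2.imread('pics/w8.png');b=cv2.imread('pics/s8.png');c=cv2.imread('pics/sc8.png');d=dict(np.load('pics/s8.png.npz'));e=dict(np.load('pics/sc8.png.npz'))
def cr(i,u,v,w,h,k):
    u=int(max(u,0));v=int(max(v,0));return cv2.resize(i[v:v+h,u:u+w],(w*k,h*k),interpolation=cv2.INTER_CUBIC)
o=np.zeros((600,800,3),np.uint8);p=O+A@[-40,0,190]
o[:400,:400]=cr(a,220,120,200,200,2)
u,v=proj(d,p);o[400:,:400]=cr(b,u-30,v-25,100,50,4)
u,v=proj(e,p);o[:360,400:]=cr(c,u-40,v-36,80,72,5)
p=O+A@[-40,-180,190];u,v=proj(e,p);o[360:,400:]=cr(c,u-40,v-24,80,48,5)
cv2.imwrite('pics/c8.png',o)
E
```

```text
t 17.15 brk origin [-7.2530e+01 -8.0000e-02  3.0261e+02] F [-0.6  0.1 -0.8] M [-0.02  0.29 -0.01] grip 0
```

View pics/c8.png

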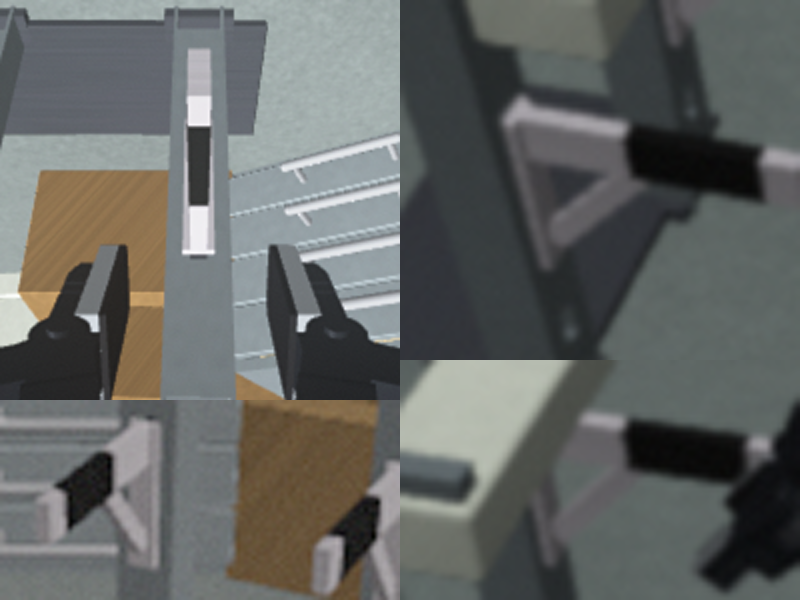

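```bash
python3 - <<'E'
from h import *
c=dict(np.load('pics/w8.png.npz'));i=c['img'].astype(int).mean(2)
u0=int(round(proj(c,O+A@[-100,0,231])[0]));print('col',u0)
print(' '.join('%d:%d'%(v,i[v,u0-2:u0+3].mean()) for v in range(138,252)))
e=dict(np.load('pics/sc8.png.npz'));g=e['img'].astype(float).mean(2)
for nm,y,zs,xs in(('bare',0,212,(-146,-142,-138,-50,-40,-30,-20)),('twin',-180,215,(-142,-138,-50,-40,-30))):
    for x in xs:
        u,v=proj(e,O+A@[x,y,zs+20]);ui=int(round(u));va=int(round(v));col=g[va-6:va+7,ui];bg=col.min();w=np.clip(col-130,0,None)
        # predicted v at this column
        print(nm,x,ui,'pred',round(v,2),'obs',round((np.arange(va-6,va+7)*w).sum()/max(w.sum(),1),2),[int(k) for k in col])
E
```

```text
col 319
138:129 139:128 140:127 141:128 142:128 143:131 144:159 145:184 146:188 147:185 148:186 149:186 150:183 151:186 152:187 153:188 154:186 155:186 156:184 157:182 158:182 159:184 160:188 161:187 162:184 163:183 164:181 165:182 166:181 167:189 168:228 169:235 170:235 171:234 172:234 173:234 174:234 175:234 176:234 177:234 178:234 179:234 180:235 181:237 182:236 183:110 184:52 185:52 186:55 187:55 188:54 189:54 190:55 191:54 192:54 193:55 194:54 195:55 196:55 197:55 198:55 199:55 200:54 201:55 202:55 203:54 204:54 205:55 206:54 207:54 208:55 209:54 210:54 211:54 212:54 213:55 214:54 215:54 216:54 217:54 218:54 219:54 220:53 221:52 222:93 223:212 224:241 225:239 226:239 227:239 228:239 229:239 230:239 231:239 232:239 233:239 234:239 235:239 236:239 237:239 238:239 239:239 240:239 241:239 242:239 243:239 244:240 245:242 246:241 247:135 248:82 249:104 250:127 251:128
bare -146 250 pred 186.72 obs 187.71 [97, 97, 99, 99, 105, 129, 157, 159, 138, 107, 95, 95, 94]
bare -142 249 pred 186.46 obs 187.34 [98, 98, 98, 101, 101, 111, 139, 159, 158, 132, 104, 95, 95]
bare -138 247 pred 186.21 
[... 211 characters left out ...]
 56, 82, 136, 161, 156, 126, 103, 98, 99, 98]
bare -30 205 pred 179.49 obs 179.79 [87, 63, 53, 53, 70, 116, 155, 161, 141, 110, 99, 98, 98]
bare -20 201 pred 178.87 obs 178.92 [70, 55, 53, 62, 100, 153, 162, 147, 114, 99, 98, 99, 99]
twin -142 271 pred 140.32 obs 0.0 [99, 101, 100, 100, 93, 85, 78, 71, 67, 65, 36, 17, 16]
twin -138 270 pred 140.12 obs 140.35 [98, 100, 100, 100, 103, 116, 135, 132, 107, 87, 45, 19, 16]
twin -50 239 pred 135.71 obs 135.9 [100, 100, 100, 100, 114, 146, 157, 140, 109, 97, 98, 97, 98]
twin -40 235 pred 135.22 obs 135.47 [76, 79, 82, 87, 100, 127, 156, 152, 117, 100, 98, 97, 99]
twin -30 232 pred 134.72 obs 0.0 [75, 74, 75, 75, 75, 79, 90, 96, 92, 95, 96, 98, 100]
```

```bash
python3 -c "
from rig import ctrl
print(ctrl.finish_job())"
```

```text
the job is handed in; nothing more can be done
None
```

The bracket hangs in the upper two slots of the bare upright with both tabs in, and it went down about 11 mm until it met the sills; it was released and the job handed in at about 17 s. It is not perfectly level: the last pictures show the tip about 1° low, roughly what the 1.5 mm play at the tabs allows, and I did not try to correct it. I saw no contact with any other object.

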